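Read the glaze lids on the pinned x-y gauge

TASK

With the gauge's carrier still pinned, set every lid on the ware sheet flat into a seat of its own on the carrier, right way up. Then pull the red spring pin up, turn it into its rest notch so that it stays out by itself, and slide the carrier by its black knob to bring each lid in turn (clay, then white, then blue, of those that are there) with its finial centred under the fixed brass pointer, resting two full seconds at each. Finally slide the carrier home and let the pin snap fully back in to lock it, with the lids still in their seats and the other things on the table left alone.

Things in the scene. Friction and masses are not known exactly. Their poses are not given: they have to be found in the camera images.
- gauge: Fixed gauge: dark steel base 10 mm thick with an aluminium carrier on x-y slides. Origin on the table under the carrier's middle when home; x points away from the front (knob side), y to its left. In mm the base spans x -150..270, y -130..170; the pin axis is at (-50, 140); a column 22 mm dia, 195 mm tall stands at (130, -165), an arm (177..195 mm up) runs from it to the reading head over (130, 0)
- pointer (a point): Tip of the fixed brass pointer, pointing down, 100 mm above the table, about 8 mm over the finial of a seated lid, under the black reading head (28 mm wide, underside 134 mm up). At gauge (130, 0) mm
- carrier_x (a joint): Carrier's travel along the gauge's +x (away from the knob side), m: 0 = home (end stop), up to 0.19. Light friction (about 1 N), stays where left. Locked within about 1.5 mm while the pin is in.
- carrier_y (a joint): Carrier's travel along the gauge's y, m: 0 = home, -0.055 to 0.055. Light friction (about 1 N), stays where left. Locked within about 1.5 mm while the pin is in.
- carrier_knob (a point): Grip point of the black knob by which the carrier is slid: an upright block 24 mm (gauge x) x 18 mm (gauge y), from 42 to 92 mm above the table, on the carrier's front tongue. The point is on its axis 80 mm above the table, at gauge (-125, 0) mm when home. Axes parallel to the gauge's
- seat1 (a point): Centre of the floor of carrier seat 1 (front right), 42 mm above the table: an octagonal seat 66 mm across with a grey rim 3 mm thick, 5 mm high, for one 60 mm lid (3 mm play all round), any lid in any seat. Seats form a 2 x 2 grid, 76 mm pitch, on the 184 mm square plate and move with it; axes parallel to the gauge's.
- seat2 (a point): Centre of the floor of carrier seat 2 (front left), 42 mm above the table: an octagonal seat 66 mm across with a grey rim 3 mm thick, 5 mm high, for one 60 mm lid (3 mm play all round), any lid in any seat. Seats form a 2 x 2 grid, 76 mm pitch, on the 184 mm square plate and move with it; axes parallel to the gauge's.
- seat3 (a point): Centre of the floor of carrier seat 3 (rear right), 42 mm above the table: an octagonal seat 66 mm across with a grey rim 3 mm thick, 5 mm high, for one 60 mm lid (3 mm play all round), any lid in any seat. Seats form a 2 x 2 grid, 76 mm pitch, on the 184 mm square plate and move with it; axes parallel to the gauge's.
- seat4 (a point): Centre of the floor of carrier seat 4 (rear left), 42 mm above the table: an octagonal seat 66 mm across with a grey rim 3 mm thick, 5 mm high, for one 60 mm lid (3 mm play all round), any lid in any seat. Seats form a 2 x 2 grid, 76 mm pitch, on the 184 mm square plate and move with it; axes parallel to the gauge's.
- pin_bar (a point): Centre of the spring pin's red T-bar handle: 36 mm long (this point's x) x 10 mm thick (its y) x 20 mm tall, 100 mm above the table when the pin is in; rises and turns with the pin. Below it a brass collar 32 mm square, top 80 mm above the table, with a deep slot along gauge x (pin in) and a 3 mm deep rest notch along gauge y
- pin_lift (a joint): Height the pin is pulled up, m: 0 = fully in (tip in the carrier's hole), 0.027 = top stop. A spring pulls it down, 4.5 N when in, 8.5 N at the top. It turns only when above 0.021; in the rest notch it reads about 0.018, its tip 5 mm clear of the carrier. The round 8 mm tip finds its hole if the carrier is within about 2 mm of home
- pin_turn (a joint): Turn of the pin about the vertical, rad, anticlockwise from above: 0 = bar along gauge x, as when in; 1.57 = bar along gauge y, over the rest notch (0.2 rad of play); range -0.12 to 1.70. To let it in: lift above 0.021, turn back to 0, lower
- sheet: Fixed dark hardboard ware sheet 220 x 200 x 4 mm on which the lids start. Origin under its centre.
- lid_clay: A small unglazed terracotta-orange pot lid, loose, 90 g (varies): round flange 60 mm dia and 7 mm thick, concave cone up to 26 mm, then an upright cylindrical finial (knob) 18 mm dia up to 50 mm. Origin: centre of the underside; z up through the finial. It may be absent.
- lid_white: A small white-glazed pot lid, loose, 90 g (varies): round flange 60 mm dia and 7 mm thick, concave cone up to 26 mm, then an upright cylindrical finial (knob) 18 mm dia up to 50 mm. Origin: centre of the underside; z up through the finial. It may be absent.
- lid_blue: A small blue-glazed pot lid, loose, 90 g (varies): round flange 60 mm dia and 7 mm thick, concave cone up to 26 mm, then an upright cylindrical finial (knob) 18 mm dia up to 50 mm. Origin: centre of the underside; z up through the finial. It may be absent.
- jar_ring: Bystander: loose teal jar ring 80 mm dia, 12 mm high, lying flat. Origin under its centre. Leave alone.
- glaze_jar: Bystander: loose white glaze jar 64 mm dia, 85 mm tall with orange cap. Origin under its centre. Leave alone.
- brush: Bystander: loose brush about 200 mm long lying on the table. Leave alone.
There are look-alikes about, which are no part of the job. There is more than one size of the lid_blue; the job needs the largest.

How it is judged:
By the outcome, as a careful person would: the job done as asked, in the order asked, and still so for the second after the job is handed in, with the robot touching nothing.
Of lid_clay, lid_white, lid_blue only 2 to 3 are there at a start; the rules pass over those that are not, and their reading is None.
At some moment in a run one of lid_clay, lid_white, lid_blue may be knocked a few centimetres aside while the robot is not near it.
Once in a run the grip may slacken for a moment while it holds something.
It also fails if it takes over 210 s, if anything falls off the work surface, if the arm or the gripper's body presses on something with over 40 N, if the wrist force passes 120 N, or if a joint passes its speed limit or range.

ROBOT

A 6-joint arm with a two-finger parallel gripper is mounted at the origin on the work surface. World frame = base frame: x ahead of the robot, y to its left, z up, the work surface at z = 0. Lengths are in m, angles in rad, forces in N, time in s.
With the tool pointing down it reaches from about 0.4 to 0.825 m from the base axis. Payload 7 kg.
Tool frame: the origin (TCP) lies midway between the tips of the shut fingers; the grasp point (between the pads) lies 19 mm behind it (grip_point_offset is the distance from the TCP to the grasp point, in m); z points along the fingers, y is the line along which they close (so a half turn about z gives the same grasp; the last joint's range is limited). The gripper opens to 88 mm and grips with 3 to 60 N. Pads are 19 mm wide; open, the fingers measure 130 mm over their backs; the gripper's body (78 mm by 193 mm) begins 47 mm behind the grasp point.
Start: joints at [-0.913, 0.359, 0.012, 0, -1.224, -0.288], TCP at [0.244, -0.629, 0.227] pointing down, gripper open.
Joint ranges: [-3.07, 3.07], [-1.43, 2.12], [-1.02, 1.25], [-3.03, 1.67], [-3.05, -0], [-3.03, 3.03]. Speed limits (rad/s): [2.39, 2.39, 3.01, 3.14, 3.14, 3.14].

INTERFACE

Orientations are given as [roll, pitch, yaw] about the fixed x, y, z axes, in that order (R = Rz(yaw) Ry(pitch) Rx(roll)).
In Python, from station import get_state, grab_frame, camera_params, job_done, grip_point_offset gives the robot as it stands.
- The arm moves only by the shell command python3 -m creep 'ROWS' [FORCE]. ROWS is JSON, a list that holds one entry, the list of rows, each a list of 7 numbers: the finger opening in cm, from 0 to 8.76, then the shift along the tool's x, y, z in cm, then the turn, a rotation vector about the tool's x, y, z in rad. In form: [[[fingers, tx, ty, tz, wx, wy, wz], ...]]. A call has 1 to 20 rows; each row is the pose to reach, as a shift and turn from the pose commanded when the call began, along the tool's axes at that moment; what a row does not reach only later rows make up. A row lasts 1/8 s, in which the tool goes at most 62.5 mm and 10.7 degrees, less where a joint would pass 70% of its speed; a pose out of reach is approached as far as the arm can. A call with a gripper value outside its range is refused whole. The fingers move at their own pace and stop on an object; FORCE is the grip in N (left out, the last holds). Time passes only in rows, so rows that repeat a pose let the fingers close. It gives the time, the measured TCP pose, the force, the opening and the grip force at its end, in the units of the state.
- get_state(): the state, without advancing time (a new reading comes with each control period).
- grab_frame(name): name is "side" or "top" or "wrist"; returns the picture (420x560x3 uint8, blue, green, red); there is no depth.
- camera_params(name): a dict with "vertical_fov" (degrees; the focal length in pixels is half the picture's height over the tangent of half this angle, whatever the lens; pixels are square), "cx", "cy" (the principal point, pixels), "view" (4x4, takes a point from world to camera coordinates). Camera axes: x right, y down, z forward; pixel columns grow to the right and rows downward; lengths in m; the calibration is good to about 2 mm. A picture is of the moment at which its call begins: read the wrist's pose just before it. camera_params takes no time and is no camera call; for the wrist camera it gives the pose at the moment of the call.
- job_done(): hands the job in; it is judged then, once.
The state is a dict: "t": time; "q": joint angles; "qd": joint speeds; "joint_efforts": joint torques, N m; "eef_pos": TCP position; "ee_rot": TCP orientation; "force": force on the tool from outside, world axes, zero at the start; "moment": the same for the moment, N m; "width": finger opening in m; "gripper_force": force on a finger pad.
Only numpy, scipy, OpenCV 4.12 (cv2) and the standard library are available. Lean on these libraries where they do the work, as an engineer would, in place of code of your own. Each camera call takes 0.05 s, during which the arm holds its last target. There are 200 camera calls.

## Working session

There is one attempt and no reset: what is moved stays moved. The work goes in short steps, Python scripts to look and compute and a shell command to move; the robot and the scene stay as the last step left them, time stands still between calls to the robot, and variables do not carry over. Pictures are saved under pics/ and viewed, at most 14 in all, crops included, and the job is handed in when it is done.

```bash
mkdir -p pics; ls
python3 - <<'E'
from station import *
import cv2
s=get_state();print(s)
print(grip_point_offset)
for n in("top","side","wrist"):
    cv2.imwrite(f"pics/{n}0.png",grab_frame(n)); p=camera_params(n);print(n,p)
E
```

```text
pics
{'t': 0.0, 'q': array([-9.12913294e-01,  3.59344653e-01,  1.10770527e-02, -3.20100279e-04,
       -1.22409593e+00, -2.88134021e-01]), 'qd': array([ 5.58356398e-04, -4.40383809e-07, -4.66361198e-04, -3.51315341e-04,
        2.60643447e-04, -7.97251271e-04]), 'joint_efforts': array([-2.92844870e-04, -5.82713199e+01,  2.93042207e+01,  6.99670494e+00,
        6.88069253e-03, -2.07242474e-04]), 'eef_pos': array([ 0.24374955, -0.62894222,  0.22566333]), 'ee_rot': array([ 3.14000454e+00, -1.56867730e-04, -2.77195252e+00]), 'force': array([-0.06800869, -0.26618844,  0.25748423]), 'moment': array([ 0.05705187,  0.01861159, -0.02256144]), 'gripper_force': 0.0, 'width': 0.08752521433030704}
0.0188
top {'vertical_fov': 53.87658112131596, 'cx': 281.5627964589514, 'cy': 203.86371761624292, 'view': array([[ 0.03423601, -0.99941239,  0.00166181, -0.03842957],
       [-0.97414648, -0.03374193, -0.22338333,  0.59253677],
       [ 0.22330815,  0.0060289 , -0.97472926,  0.92610694],
       [ 0.        ,  0.        ,  0.        ,  1.        ]])}
side {'vertical_fov': 50.46661520531765, 'cx': 280.9965279197118, 'cy': 211.0192116324663, 'view': array([[-0.69761393, -0.71643344,  0.00761135,  0.39650364],
       [-0.39718728,  0.37786864, -0.83633579,  0.31388192],
       [ 0.59630284, -0.58646263, -0.54816467,  1.01627469],
       [ 0.        ,  0.        ,  0.        ,  1.        ]])}
wrist {'vertical_fov': 62.862867491937294, 'cx': 282.30122551122463, 'cy': 205.42834522475275, 'view': array([[-3.62481708e-01,  9.31990755e-01,  4.94283043e-04,
         6.74347187e-01],
       [ 8.94018781e-01,  3.47563224e-01,  2.82719340e-01,
        -3.60170452e-02],
       [ 2.63320017e-01,  1.02922488e-01, -9.59202549e-01,
         3.91239323e-01],
       [ 0.00000000e+00,  0.00000000e+00,  0.00000000e+00,
         1.00000000e+00]])}
```

View pics/top0.png

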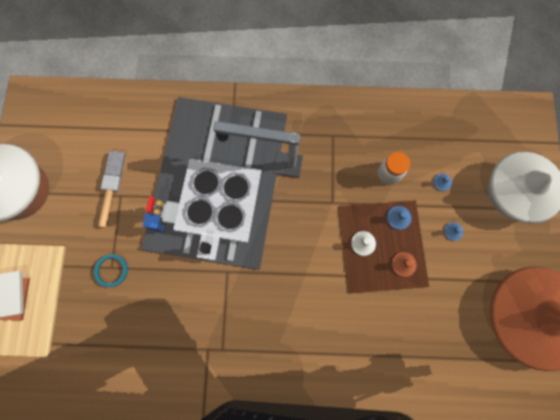

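View pics/side0.png

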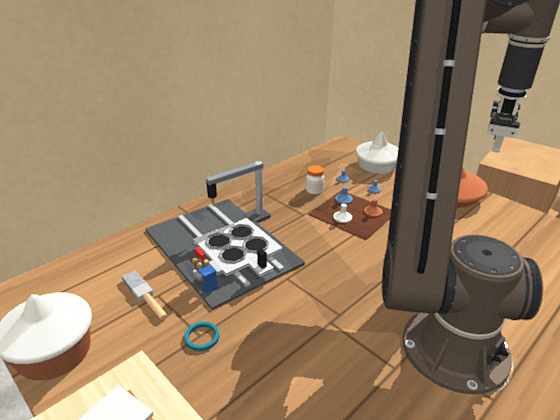

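```bash
cat > h.py <<'E'
import numpy as np,cv2
from station import *
from scipy.spatial.transform import Rotation as Ro
def ray(p,uv):
    f=210/np.tan(np.radians(p["vertical_fov"]/2));V=p["view"];R=V[:3,:3];c=-R.T@V[:3,3]
    d=R.T@np.array([(uv[0]-p["cx"])/f,(uv[1]-p["cy"])/f,1]);return c,d/np.linalg.norm(d)
def plane(p,uv,z):
    c,d=ray(p,uv);return c+d*(z-c[2])/d[2]
def tri(obs):
    A=0;b=0;rs=[ray(*o) for o in obs]
    for c,d in rs:
        M=np.eye(3)-np.outer(d,d);A=A+M;b=b+M@c
    x=np.linalg.solve(A,b);return x,[1000*np.linalg.norm(np.cross(x-c,d)) for c,d in rs]
def proj(p,X):
    f=210/np.tan(np.radians(p["vertical_fov"]/2));q=p["view"][:3,:3]@X+p["view"][:3,3];return q[:2]/q[2]*f+[p["cx"],p["cy"]]
E
python3 - <<'E'
import cv2,numpy as np
t=cv2.imread("pics/top0.png");s=cv2.imread("pics/side0.png")
a=cv2.resize(t[90:275,135:310],(560,592),interpolation=3)[:, :]
cv2.imwrite("pics/cropA.png",a)
b=np.hstack([cv2.resize(t[165:300,335:470],(400,400),interpolation=3),cv2.resize(s[160:235,300:400],(400,300),interpolation=3)[:300].copy() if 0 else cv2.copyMakeBorder(cv2.resize(s[160:235,300:400],(400,300),interpolation=3),0,100,0,0,0)])
cv2.imwrite("pics/cropB.png",b)
cv2.imwrite("pics/cropC.png",cv2.resize(s[155:305,140:310],(680,600),interpolation=3))
E
```

```text
(no output)
```

View pics/cropA.png

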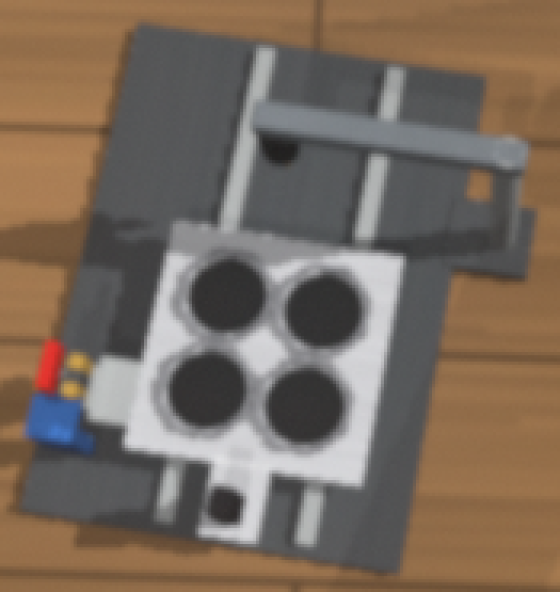

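View pics/cropB.png

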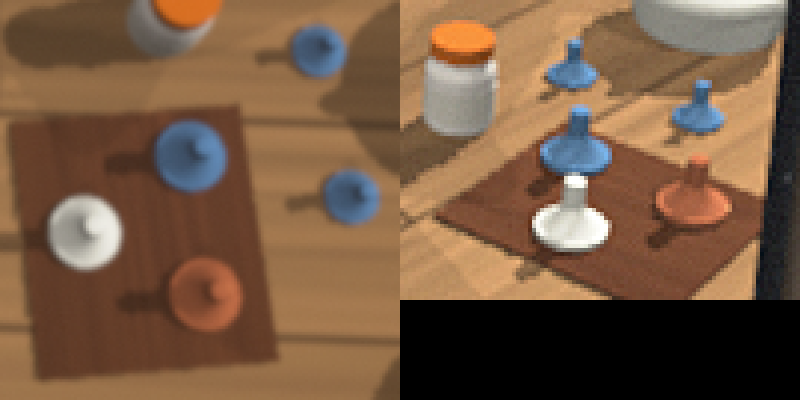

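View pics/cropC.png

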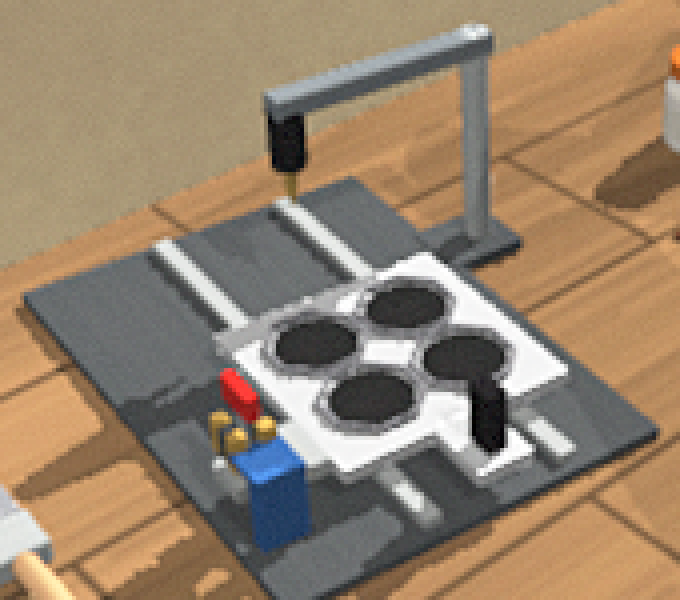

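Run:
```python
from h import *
from scipy.optimize import least_squares
T,S=camera_params("top"),camera_params("side")
ta=lambda u,v:(135+u/3.2,90+v/3.2); sc=lambda u,v:(140+u/4,155+v/4)
obs=[(T,ta(20,512),(-150,170,10)),(T,ta(138,25),(270,170,10)),(T,ta(484,77),(270,-130,10)),(T,ta(400,572),(-150,-130,10)),
(S,sc(25,300),(270,170,10)),(S,sc(350,180),(270,-130,10)),(S,sc(658,435),(-150,-130,10))]
seats={1:((305,405),(465,355),(-38,-38)),2:((207,390),(372,397),(-38,38)),3:((324,310),(407,305),(38,-38)),4:((227,296),(316,342),(38,38))}
for k,(a,b,g) in seats.items():
    print(k,tri([(T,ta(*a)),(S,sc(*b))]))
    obs+=[(T,ta(*a),g+(42,)),(S,sc(*b),g+(42,))]
def G(p,g):
    g=np.array(g)/1000;c,s=np.cos(p[2]),np.sin(p[2]);return np.array([p[0]+c*g[0]-s*g[1],p[1]+s*g[0]+c*g[1],g[2]])
r=least_squares(lambda p:np.concatenate([proj(P,G(p,g))-uv for P,uv,g in obs]),[.6,.1,0])
print(r.x,r.fun.reshape(-1,2).round(1).tolist())
np.save("g.npy",r.x)
for n,g in dict(pin=(-50,140,110),knob=(-125,0,92),head=(130,0,134)).items(): print(n,G(r.x,g),proj(T,G(r.x,g)),proj(S,G(r.x,g)))
# blue block: top corners guess
tb=lambda u,v:(335+u/400*135,165+v/400*135); sb=lambda u,v:(300+u/4,160+v/4)
for n,a,b in [("blue",(199,147),(579,110)),("white",(92,224),(575,180)),("clay",(211,287),(699,160))]:
    print(n,tri([(T,tb(*a)),(S,sb(b[0]-400,b[1]))]))
for n,a,b in [("blk back-left top",(33,393),(233,458)),("blk right top",(83,402),(296,443)),("blk",(75,440),(308,475))]:
    x,e=tri([(T,ta(*a)),(S,sc(*b))]);d=x[:2]-r.x[:2];c,s=np.cos(r.x[2]),np.sin(r.x[2]);print(n,x,e,c*d[0]+s*d[1],-s*d[0]+c*d[1])
```

```text
1 (array([0.56192133, 0.10560724, 0.04527455]), [np.float64(0.6061906372412484), np.float64(0.6061906372412382)])
2 (array([0.57169867, 0.18180542, 0.04369378]), [np.float64(0.1245735667903062), np.float64(0.12457356679024048)])
3 (array([0.63755842, 0.09565078, 0.0444944 ]), [np.float64(0.5724227965753318), np.float64(0.5724227965754102)])
4 (array([0.64661896, 0.17202115, 0.04493694]), [np.float64(0.09527519739218067), np.float64(0.09527519739213791)])
[ 0.60439635  0.13929462 -0.12740167] [[-0.4, -0.0], [-0.6, -1.0], [0.8, -0.7], [0.1, 0.9], [-1.5, -1.6], [0.3, -1.6], [1.1, -2.2], [-0.0, 0.5], [-0.4, 1.0], [0.2, 0.2], [0.0, 0.5], [-0.2, 0.5], [-0.4, 0.8], [0.1, 0.2], [0.0, 0.8]]
pin [0.5725896  0.28451283 0.11      ] [149.5499713  204.11574796] [199.82687567 251.20915109]
knob [0.48040943 0.15517678 0.092     ] [204.16905633 247.0677247 ] [262.15265377 251.21733531]
head [0.73334275 0.12277717 0.134     ] [223.10289213 136.74389459] [212.1768178  196.34840808]
blue (array([ 0.5789638 , -0.31084939,  0.05549603]), [np.float64(0.78608230779083), np.float64(0.7860823077909113)])
white (array([ 0.51260576, -0.22329227,  0.05409193]), [np.float64(1.1398086707037236), np.float64(1.1398086707037771)])
clay (array([ 0.46367683, -0.31874893,  0.05407498]), [np.float64(3.21128313571819), np.float64(3.2112831357180864)])
blk back-left top [0.55887059 0.30482669 0.07034329] [np.float64(1.0243548007290832), np.float64(1.0243548007291103)] -0.06618885304398045 0.1584061203811013
blk right top [0.55123417 0.26567902 0.06600846] [np.float64(4.7449654878399645), np.float64(4.744965487839786)] -0.06878938322901254 0.11860546637871996
blk [0.525729   0.27301128 0.05821125] [np.float64(2.0871249657043633), np.float64(2.0871249657042696)] -0.0950194541001472 0.1226376768595946
```

```bash
cat >> h.py <<'E'
def go(x,y,z,yaw):
    s=get_state();R=Ro.from_euler("xyz",s["ee_rot"]);D=R.inv()*Ro.from_euler("xyz",[np.pi,0,yaw])
    t=R.inv().apply(np.array([x,y,z])-s["eef_pos"])*100
    print("go",t.round(2),D.as_rotvec().round(3),"rows>=%.1f"%max(np.linalg.norm(t)/6.25,D.magnitude()/.187))
def snap(name,f):
    p=camera_params(name);im=grab_frame(name);cv2.imwrite("pics/"+f+".png",im);import pickle;pickle.dump(p,open("pics/"+f+".pkl","wb"));return im,p
def load(f):
    import pickle;return pickle.load(open("pics/"+f+".pkl","rb"))
def G(g,p=np.load("g.npy")):
    g=np.array(g)/1000;c,s=np.cos(p[2]),np.sin(p[2]);return np.array([p[0]+c*g[0]-s*g[1],p[1]+s*g[0]+c*g[1],g[2]])
E
python3 - <<'E'
from h import *
s=get_state();p=camera_params("wrist");R=Ro.from_euler("xyz",s["ee_rot"]).as_matrix()
V=p["view"];c=-V[:3,:3].T@V[:3,3];print("cam in tool",R.T@(c-s["eef_pos"]),"axis in tool",R.T@V[2,:3], "camx in tool",R.T@V[0,:3])
go(.50,-.30,.25,-2.77);go(.50,-.30,.25,-3.27)
E
```

```text
cam in tool [ 0.07527583  0.0002072  -0.15927017] axis in tool [-2.82857185e-01 -3.98474619e-04  9.59161954e-01] camx in tool [1.19207111e-03 9.99998995e-01 7.66982150e-04]
go [-35.78  21.43  -2.39] [ 0.001 -0.    -0.002] rows>=6.7
go [-35.78  21.43  -2.39] [ 0.001 -0.     0.498] rows>=6.7
```

```bash
python3 -m creep '[[[8.7,-33,20.2,-2.4,0,0,0.25],[8.7,-33,20.2,-2.4,0,0,0.5],[8.7,-33,20.2,-2.4,0,0,0.5],[8.7,-33,20.2,-2.4,0,0,0.5],[8.7,-33,20.2,-2.4,0,0,0.5],[8.7,-33,20.2,-2.4,0,0,0.5],[8.7,-33,20.2,-2.4,0,0,0.5],[8.7,-33,20.2,-2.4,0,0,0.5],[8.7,-33,20.2,-2.4,0,0,0.5],[8.7,-33,20.2,-2.4,0,0,0.5],[8.7,-33,20.2,-2.4,0,0,0.5],[8.7,-33,20.2,-2.4,0,0,0.5]]]'
python3 - <<'E'
from h import *
s=get_state();print(s["eef_pos"],s["ee_rot"],s["q"])
im,p=snap("wrist","w1")
E
```

```text
t: 1.65
eef_pos: [0.4783, -0.3222, 0.2506]
ee_rot: [-3.142, -0.0, 3.01]
force: [-0.2, 0.5, 0.2]
width: 0.0872
gripper_force: 0.0
[ 0.47828969 -0.32222817  0.25055502] [-3.14158707e+00 -6.27463943e-06  3.01046000e+00] [-2.53822783e-01  1.82900540e-01 -1.73544020e-01  6.73145744e-06
 -1.21435731e+00 -1.44810854e+00]
```

View pics/w1.png

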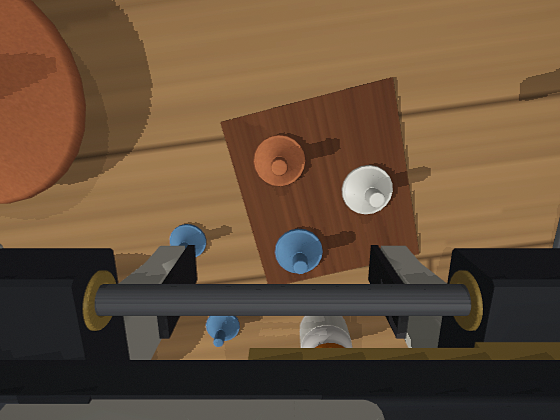

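Run:
```python
from h import *
T=camera_params("top");p=load("w1")
tb=lambda u,v:(335+u/400*135,165+v/400*135)
for n,a,b in [("blue",(300,267),(199,147)),("white",(376,199),(92,224)),("clay",(279,166),(211,287))]:
    print(n,tri([(p,a),(T,tb(*b))])[0].round(4),plane(p,a,.054).round(4))
x=plane(p,(376,199),.054);go(x[0],x[1],.12,-3.27);go(x[0],x[1],.030,-3.27)
```

```text
blue [ 0.5821 -0.3134  0.0515] [ 0.5828 -0.3149  0.054 ]
white [ 0.5145 -0.2236  0.0497] [ 0.5135 -0.2248  0.054 ]
clay [ 0.4687 -0.3241  0.0299] [ 0.4646 -0.3233  0.054 ]
go [-2.21 10.11 13.05] [ 0.    -0.    -0.002] rows>=2.7
go [-2.21 10.11 22.05] [ 0.    -0.    -0.002] rows>=3.9
```

```bash
python3 -m creep '[[[5,-2.2,10.1,13,0,0,0],[5,-2.2,10.1,13,0,0,0],[5,-2.2,10.1,13,0,0,0],[5,-2.2,10.1,13,0,0,0],[5,-2.2,10.1,15,0,0,0],[5,-2.2,10.1,18,0,0,0],[5,-2.2,10.1,20,0,0,0],[5,-2.2,10.1,22.1,0,0,0],[5,-2.2,10.1,22.1,0,0,0],[5,-2.2,10.1,22.1,0,0,0],[0,-2.2,10.1,22.1,0,0,0],[0,-2.2,10.1,22.1,0,0,0],[0,-2.2,10.1,22.1,0,0,0],[0,-2.2,10.1,22.1,0,0,0],[0,-2.2,10.1,22.1,0,0,0],[0,-2.2,10.1,22.1,0,0,0]]]' 25
python3 - <<'E'
from h import *
s=get_state();print(s["eef_pos"],s["ee_rot"])
go(*s["eef_pos"][:2],.16,-3.269)
a=G((38,-38,0));go(a[0],a[1],.16,-3.269)
E
```

```text
t: 3.7
eef_pos: [0.5136, -0.2244, 0.0297]
ee_rot: [-3.142, 0.0, 3.012]
force: [-1.1, 1.2, 3.7]
width: 0.0172
gripper_force: 24.9
[ 0.51364321 -0.22443426  0.02972423] [-3.14155043e+00  1.34972653e-04  3.01154888e+00]
go [ -0.    -0.   -13.03] [-0.     0.    -0.003] rows>=2.1
go [ -8.09  33.45 -13.03] [-0.     0.    -0.003] rows>=5.9
```

```bash
python3 - <<'E'
from h import *
a=G((-60,0,0));go(a[0],a[1],.27,-3.269)
E
python3 -m creep '[[[0,0,0,-6,0,0,0],[0,0,0,-12,0,0,0],[0,0,0,-18,0,0,0],[0,0,0,-24,0,0,0],[0,0,0,-24,0,0,0]]]'
python3 - <<'E'
from h import *
a=G((-60,0,0));go(a[0],a[1],.27,-3.269)
E
```

```text
go [  1.71  37.23 -24.03] [-0.     0.    -0.003] rows>=7.1
t: 4.32
eef_pos: [0.5158, -0.2251, 0.2749]
ee_rot: [-3.141, 0.009, 3.012]
force: [0.2, 0.3, -1.8]
width: 0.0176
gripper_force: 24.9
go [ 1.94 37.26  0.45] [-0.001  0.009 -0.002] rows>=6.0
```

```bash
python3 -m creep '[[[0,1.9,37.2,0,0,0,0],[0,1.9,37.2,0,0,0,0],[0,1.9,37.2,0,0,0,0],[0,1.9,37.2,0,0,0,0],[0,1.9,37.2,0,0,0,0],[0,1.9,37.2,0,0,0,0],[0,1.9,37.2,0,0,0,0],[0,1.9,37.2,0,0,0,0],[0,1.9,37.2,0,0,0,0],[0,1.9,37.2,0,0,0,0],[0,1.9,37.2,0,0,0,0]]]'
python3 - <<'E'
from h import *
s=get_state();print(s["eef_pos"],s["ee_rot"],s["width"])
im,p=snap("wrist","w2")
cv2.imwrite("pics/w2s.png",cv2.resize(im,(800,600),interpolation=2))
for k in [(-150,170,10),(270,170,10),(-38,-38,42),(-38,38,42),(38,-38,42),(38,38,42),(-50,140,110),(-125,0,92),(130,0,100)]: print(k,(proj(p,G(k))*800/560).round(0))
E
```

```text
t: 5.7
eef_pos: [0.5431, 0.1461, 0.2697]
ee_rot: [3.141, 0.0, 3.01]
force: [0.3, -0.4, -2.0]
width: 0.0173
gripper_force: 24.9
[0.54308022 0.14609042 0.26970414] [3.14134074e+00 2.15307099e-04 3.01012476e+00] 0.017302244882266744
(-150, 170, 10) [613. 131.]
(270, 170, 10) [566. 551.]
(-38, -38, 42) [357. 276.]
(-38, 38, 42) [451. 276.]
(38, -38, 42) [360. 362.]
(38, 38, 42) [448. 361.]
(-50, 140, 110) [612. 283.]
(-125, 0, 92) [404. 168.]
(130, 0, 100) [404. 498.]
```

View pics/w2s.png

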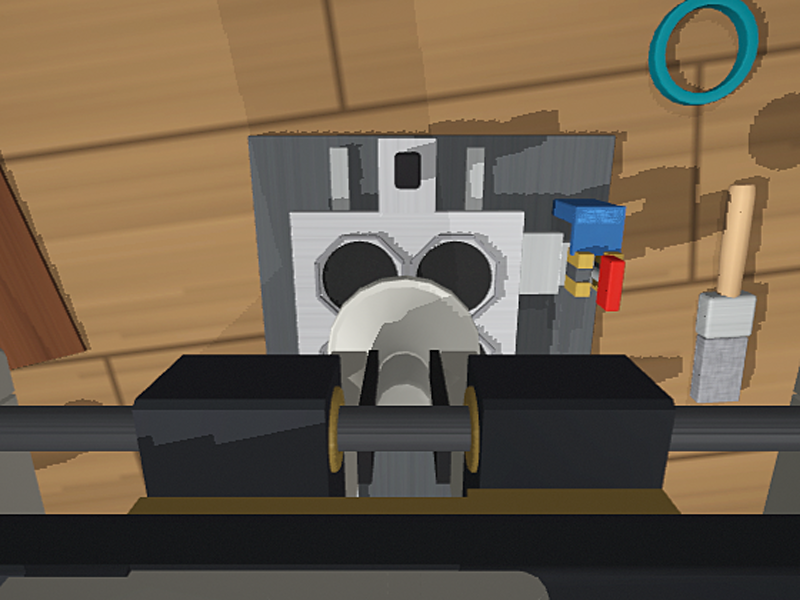

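```bash
cat > fit.py <<'E'
from h import *
from scipy.optimize import least_squares
p=load("w2")
k=560/800
W=[((614,135),(-150,170,10)),((249,136),(-150,-130,10)),((524,212),(-92,92,42)),((290,213),(-92,-92,42)),((378,139),None,0),
((361.5,277),(-38,-38,47)),((457.5,277),(-38,38,47)),((407,170),(-125,0,92))]
W=[w for w in W if w[1]]
E
python3 - <<'E'
from fit import *
s=get_state();tcp=s["eef_pos"]
for dz in(-.019,-.026,0.0): print("tcp proj",dz,proj(p,tcp+[0,0,dz])/k)
f=lambda q:np.concatenate([proj(p,G(g,q))-np.array(uv)*k for uv,g in W])
r=least_squares(f,np.load("g.npy"));print(r.x,np.load("g.npy"));print((r.fun.reshape(-1,2)).round(1).tolist())
np.save("g2.npy",r.x)
from station import *
print(G((38,-38,0),np.load("g.npy")),G((38,-38,0),r.x))
E
```

```text
tcp proj -0.019 [401.76102857 349.45116933]
tcp proj -0.026 [401.82061602 342.6704342 ]
tcp proj 0.0 [401.57612987 370.49165629]
[ 0.60672026  0.14229474 -0.12510896] [ 0.60439635  0.13929462 -0.12740167]
[[1.8, -1.1], [-1.3, -0.5], [0.8, -1.0], [0.1, -0.8], [-0.6, 1.9], [-1.7, 1.6], [0.7, 0.4]]
[0.6372602  0.09677442 0.        ] [0.6396815 0.09985   0.       ]
```

```bash
python3 - <<'E'
from h import *
go(.639,.098,.085,-3.267)
E
python3 -m creep '[[[0,-10.1,3.6,9,0,0,0],[0,-10.1,3.6,9,0,0,0],[0,-10.1,3.6,9,0,0,0],[0,-10.1,3.6,12,0,0,0],[0,-10.1,3.6,14,0,0,0],[0,-10.1,3.6,16,0,0,0],[0,-10.1,3.6,18,0,0,0],[0,-10.1,3.6,18.4,0,0,0],[0,-10.1,3.6,18.4,0,0,0]]]'
python3 - <<'E'
from h import *
s=get_state();print(s["eef_pos"],s["ee_rot"],s["width"]);go(.639,.098,.085,-3.267)
a,p=snap("wrist","w3");b,q=snap("side","s3")
A=cv2.resize(a[100:330,170:400],(460,460),interpolation=2)
B=cv2.resize(b[190:275,175:285],(330,255),interpolation=3)
cv2.imwrite("pics/c3.png",np.hstack([A,cv2.copyMakeBorder(B,0,205,0,0,0)]))
E
```

```text
go [-10.14  -3.53  18.48] [ 0.     0.    -0.006] rows>=3.4
t: 6.88
eef_pos: [0.6481, 0.1695, 0.0864]
ee_rot: [3.141, 0.001, 3.011]
force: [-0.0, 0.3, 0.2]
width: 0.0175
gripper_force: 24.9
[0.64809259 0.16945983 0.0864162 ] [3.14134996e+00 7.14976954e-04 3.01146725e+00] 0.017472645727579006
go [-0.03 -7.2   0.14] [ 0.     0.001 -0.005] rows>=1.2
```

View pics/c3.png

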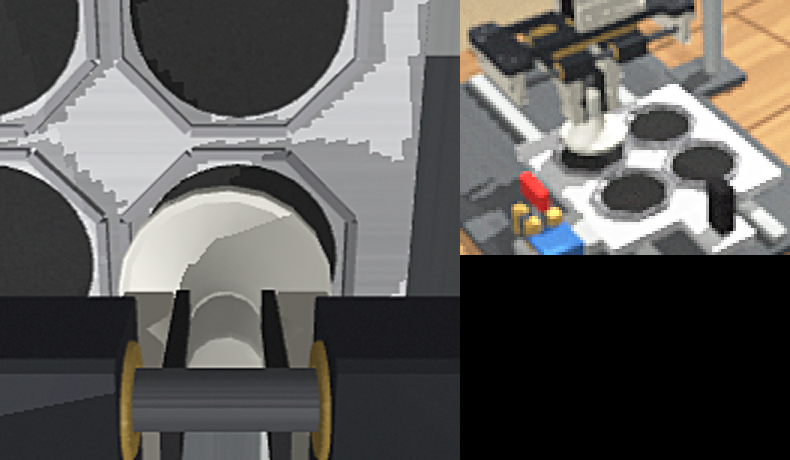

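Run:
```python
from h import *
g=np.array([.6056,.1405,-.126]);np.save("g.npy",g)
p=load("w3");tcp=np.array([.64809,.16946,.08642]);c=lambda X:((proj(p,X)-[170,100])*2).round(1)
ux=np.array([np.cos(g[2]),np.sin(g[2]),0])
print("lid front edge top",c(tcp-.03*ux+[0,0,-.0187]),"bottom",c(tcp-.03*ux+[0,0,-.0257]))
print("lid finial top",c(tcp+[0,0,.0243]))
for sx in(-33,-36): print("rim front s4",c(G((38+sx,38,47),g)),"s2 rear",c(G((-38-sx,38,47),g)))
go(*G((38,38,0),g)[:2],.0677,-3.269)
```

```text
lid front edge top [221.5 185.5] bottom [221.6 179.2]
lid finial top [221.1 366.7]
rim front s4 [235.1 156.4] s2 rear [235.2 122.6]
rim front s4 [235.1 146.4] s2 rear [235.2 132.9]
go [0.09 0.36 1.92] [ 0.001  0.002 -0.003] rows>=0.3
```

```bash
python3 -m creep '[[[0,0.1,0.36,0,0,0,0],[0,0.1,0.36,0.6,0,0,0],[0,0.1,0.36,1.2,0,0,0],[0,0.1,0.36,1.5,0,0,0],[0,0.1,0.36,1.7,0,0,0],[0,0.1,0.36,1.85,0,0,0],[0,0.1,0.36,1.85,0,0,0],[0,0.1,0.36,1.85,0,0,0]]]'
```

```text
t: 7.98
eef_pos: [0.6479, 0.1732, 0.0677]
ee_rot: [3.141, 0.001, 3.012]
force: [0.1, -0.4, 3.5]
width: 0.0171
gripper_force: 24.9
```

```bash
python3 -m creep '[[[4,0,0,0,0,0,0],[4,0,0,0,0,0,0],[4,0,0,0,0,0,0],[4,0,0,-5,0,0,0],[4,0,0,-11,0,0,0],[4,0,0,-17,0,0,0],[4,0,0,-17,0,0,0]]]'
python3 - <<'E'
from h import *
s=get_state();print(s["eef_pos"],s["width"]);go(.47,-.27,.25,-3.269)
E
```

```text
t: 8.85
eef_pos: [0.6498, 0.1741, 0.2435]
ee_rot: [3.136, 0.009, 3.012]
force: [0.9, 0.1, -0.6]
width: 0.0402
gripper_force: 0.0
[0.64981181 0.17407702 0.24347013] 0.04015977305622832
go [ 12.08 -46.36  -1.  ] [ 0.005  0.009 -0.002] rows>=7.7
```

```bash
python3 -m creep '[[[5,12,-46.4,-1,0,0,0],[5,12,-46.4,-1,0,0,0],[5,12,-46.4,-1,0,0,0],[5,12,-46.4,-1,0,0,0],[5,12,-46.4,-1,0,0,0],[5,12,-46.4,-1,0,0,0],[5,12,-46.4,-1,0,0,0],[5,12,-46.4,-1,0,0,0],[5,12,-46.4,-1,0,0,0],[5,12,-46.4,-1,0,0,0],[5,12,-46.4,-1,0,0,0],[5,12,-46.4,-1,0,0,0]]]'
cat >> h.py <<'E'
def top_of(im,p,col,z=.054):
    hsv=cv2.cvtColor(im,cv2.COLOR_BGR2HSV)
    m=cv2.inRange(hsv,*{"blue":((100,90,60),(118,255,255)),"clay":((3,120,90),(14,255,255))}[col])
    n,l,st,c=cv2.connectedComponentsWithStats(m)
    for i in range(1,n):
        if st[i,4]>150: print(col,st[i].tolist(),c[i].round(1),"at z=.011",plane(p,c[i],.011).round(4))
E
python3 - <<'E'
from h import *
s=get_state();print(s["eef_pos"])
im,p=snap("wrist","w4");a,b=snap("side","s4")
top_of(im,p,"blue");top_of(im,p,"clay")
cv2.imwrite("pics/c4.png",np.hstack([im[60:360,130:430],cv2.resize(a[190:265,180:305],(500,300),interpolation=3)]))
E
```

```text
t: 10.35
eef_pos: [0.4685, -0.2705, 0.247]
ee_rot: [3.141, -0.0, 3.013]
force: [0.9, -0.1, -0.4]
width: 0.0501
gripper_force: 0.0
[ 0.46852637 -0.2705101   0.24695995]
blue [131, 237, 34, 12, 264] [147.5 243.1] at z=.011 [ 0.5365 -0.4472  0.011 ]
blue [236, 242, 47, 42, 1586] [258.7 263.3] at z=.011 [ 0.5812 -0.3144  0.011 ]
clay [0, 39, 39, 165, 4293] [ 14.8 125.2] at z=.011 [ 0.3781 -0.5611  0.011 ]
clay [177, 93, 202, 191, 23170] [284.2 184.5] at z=.011 [ 0.4841 -0.2697  0.011 ]
```

View pics/c4.png

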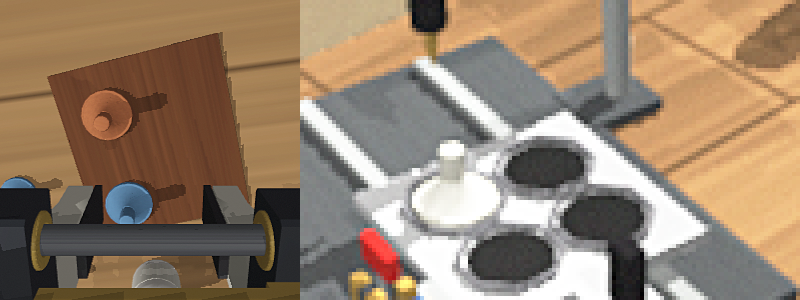

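Run:
```python
from h import *
p=load("w4")
for uv in((234,183),(256,276)):
    x=plane(p,uv,.054);print(x);go(x[0],x[1]-.001,.12,-3.269);go(x[0],x[1]-.001,.0295,-3.269)
```

```text
[ 0.4660449  -0.32066392  0.054     ]
go [-0.42 -5.08 12.71] [ 0.     0.    -0.002] rows>=2.2
go [-0.42 -5.08 21.76] [ 0.     0.    -0.002] rows>=3.6
[ 0.57605502 -0.31387254  0.054     ]
go [-11.24  -3.    12.71] [ 0.     0.    -0.002] rows>=2.8
go [-11.24  -3.    21.76] [ 0.     0.    -0.002] rows>=3.9
```

```bash
python3 -m creep '[[[5,-0.4,-5.1,6,0,0,0],[5,-0.4,-5.1,12.7,0,0,0],[5,-0.4,-5.1,12.7,0,0,0],[5,-0.4,-5.1,15,0,0,0],[5,-0.4,-5.1,18,0,0,0],[5,-0.4,-5.1,20,0,0,0],[5,-0.4,-5.1,21.75,0,0,0],[5,-0.4,-5.1,21.75,0,0,0],[5,-0.4,-5.1,21.75,0,0,0],[0,-0.4,-5.1,21.75,0,0,0],[0,-0.4,-5.1,21.75,0,0,0],[0,-0.4,-5.1,21.75,0,0,0],[0,-0.4,-5.1,21.75,0,0,0],[0,-0.4,-5.1,21.75,0,0,0],[0,-0.4,-5.1,21.75,0,0,0]]]' 25
python3 -m creep '[[[0,0,0,-6,0,0,0],[0,0,0,-12,0,0,0],[0,0,0,-18,0,0,0],[0,0,0,-18,0,0,0]]]'
python3 - <<'E'
from h import *
print(get_state()["width"]);
a=G((38,-38,0));go(a[0],a[1],.21,-3.269)
E
```

```text
t: 12.32
eef_pos: [0.4655, -0.3225, 0.0298]
ee_rot: [-3.141, 0.0, 3.011]
force: [-0.9, 0.0, 3.7]
width: 0.0178
gripper_force: 25.7
t: 12.82
eef_pos: [0.4679, -0.3236, 0.2149]
ee_rot: [-3.139, 0.009, 3.012]
force: [-0.4, 0.4, -0.9]
width: 0.0172
gripper_force: 25.7
0.01723909390188697
go [-11.46  44.01   0.49] [-0.002  0.009 -0.002] rows>=7.3
```

```bash
python3 -m creep '[[[0,-11.5,44,0.5,0,0,0],[0,-11.5,44,0.5,0,0,0],[0,-11.5,44,0.5,0,0,0],[0,-11.5,44,0.5,0,0,0],[0,-11.5,44,0.5,0,0,0],[0,-11.5,44,0.5,0,0,0],[0,-11.5,44,0.5,0,0,0],[0,-11.5,44,0.5,0,0,0],[0,-11.5,44,0.5,0,0,0],[0,-11.5,44,0.5,0,0,0],[0,-11.5,44,0.5,0,0,0],[0,-11.5,44,6,0,0,0],[0,-11.5,44,11,0,0,0],[0,-11.5,44,12.5,0,0,0],[0,-11.5,44,12.5,0,0,0],[0,-11.5,44,12.5,0,0,0]]]'
python3 - <<'E'
from h import *
a=G((38,-38,0));go(a[0],a[1],.0675,-3.269)
im,p=snap("wrist","w5")
tcp=get_state()["eef_pos"];np.save("tcp5.npy",tcp)
cv2.imwrite("pics/c5.png",cv2.resize(im[100:330,170:400],(460,460),interpolation=2))
c=lambda X:((proj(p,X)-[170,100])*2).round(1)
g=np.load("g.npy");ux=np.array([np.cos(g[2]),np.sin(g[2]),0])
print(c(tcp-.03*ux+[0,0,-.0187]),c(tcp-.03*ux+[0,0,-.0257]))
for y in(-38,):
  for sx in(-33,-36): print(c(G((38+sx,y,47))))
E
```

```text
t: 14.82
eef_pos: [0.6381, 0.0992, 0.0869]
ee_rot: [3.14, 0.003, 3.012]
force: [-0.9, 0.2, -1.1]
width: 0.0173
gripper_force: 25.7
go [-0.05 -0.11  1.94] [ 0.001  0.003 -0.003] rows>=0.3
[221.9 185.2] [222.  178.9]
[218.  159.6]
[218.  149.6]
```

View pics/c5.png

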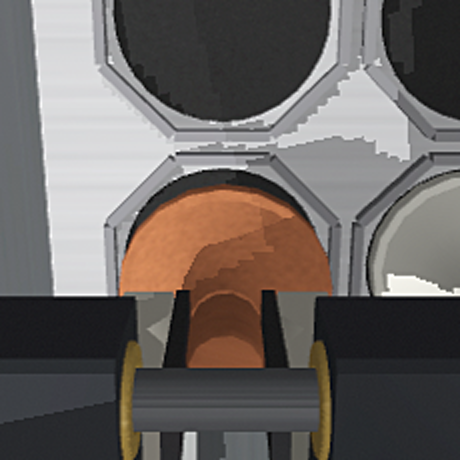

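```bash
python3 -m creep '[[[0,0,-0.1,0,0,0,0],[0,0,-0.1,0.6,0,0,0],[0,0,-0.1,1.2,0,0,0],[0,0,-0.1,1.5,0,0,0],[0,0,-0.1,1.7,0,0,0],[0,0,-0.1,1.9,0,0,0],[0,0,-0.1,1.9,0,0,0],[0,0,-0.1,1.9,0,0,0]]]'
```

```text
t: 15.88
eef_pos: [0.6375, 0.0979, 0.0677]
ee_rot: [3.141, 0.002, 3.012]
force: [-2.8, -1.9, 11.5]
width: 0.0177
gripper_force: 25.1
```

```bash
python3 -m creep '[[[4,0,0,0,0,0,0],[4,0,0,0,0,0,0],[4,0,0,0,0,0,0],[4,0,0,-5,0,0,0],[4,0,0,-11,0,0,0],[4,0,0,-17,0,0,0],[4,0,0,-17,0,0,0]]]'
python3 - <<'E'
from h import *
s=get_state();go(.51,-.30,.25,-3.269)
E
```

```text
t: 16.75
eef_pos: [0.6391, 0.0986, 0.2416]
ee_rot: [3.137, 0.009, 3.012]
force: [0.2, 0.5, 0.2]
width: 0.0401
gripper_force: 0.0
go [  7.64 -41.19  -1.08] [ 0.004  0.009 -0.002] rows>=6.7
```

```bash
python3 -m creep '[[[5,7.6,-41.2,-1,0,0,0],[5,7.6,-41.2,-1,0,0,0],[5,7.6,-41.2,-1,0,0,0],[5,7.6,-41.2,-1,0,0,0],[5,7.6,-41.2,-1,0,0,0],[5,7.6,-41.2,-1,0,0,0],[5,7.6,-41.2,-1,0,0,0],[5,7.6,-41.2,-1,0,0,0],[5,7.6,-41.2,-1,0,0,0],[5,7.6,-41.2,-1,0,0,0],[5,7.6,-41.2,-1,0,0,0]]]'
python3 - <<'E'
from h import *
s=get_state();print(s["eef_pos"])
im,p=snap("wrist","w6");a,b=snap("side","s6")
top_of(im,p,"blue")
cv2.imwrite("pics/c6.png",np.hstack([im[60:360,130:430],cv2.resize(a[190:265,180:305],(500,300),interpolation=3)]))
E
```

```text
t: 18.12
eef_pos: [0.508, -0.2998, 0.2455]
ee_rot: [3.142, 0.0, 3.013]
force: [-0.6, 0.4, 0.9]
width: 0.0497
gripper_force: 0.0
[ 0.50804498 -0.29980771  0.24551957]
blue [145, 205, 38, 35, 1047] [163.3 222.1] at z=.011 [ 0.5512 -0.4502  0.011 ]
blue [254, 210, 48, 46, 1751] [277.5 232.4] at z=.011 [ 0.5818 -0.3146  0.011 ]
```

View pics/c6.png

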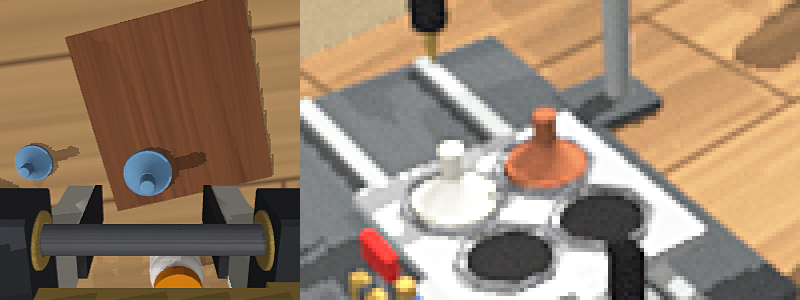

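Run:
```python
from h import *
p=load("w6")
x=plane(p,(277,246),.054);print(x,plane(p,(307,335),.085));go(x[0],x[1]-.001,.12,-3.269);go(x[0],x[1]-.001,.0295,-3.269)
```

```text
[ 0.58147093 -0.31449597  0.054     ] [ 0.67660665 -0.29358406  0.085     ]
go [-7.49 -0.59 12.56] [ 0.     0.    -0.002] rows>=2.3
go [-7.49 -0.59 21.61] [ 0.     0.    -0.002] rows>=3.7
```

```bash
python3 -m creep '[[[5,-7.5,-0.6,6,0,0,0],[5,-7.5,-0.6,12.5,0,0,0],[5,-7.5,-0.6,12.5,0,0,0],[5,-7.5,-0.6,12.5,0,0,0],[5,-7.5,-0.6,15,0,0,0],[5,-7.5,-0.6,18,0,0,0],[5,-7.5,-0.6,20,0,0,0],[5,-7.5,-0.6,21.6,0,0,0],[5,-7.5,-0.6,21.6,0,0,0],[5,-7.5,-0.6,21.6,0,0,0],[0,-7.5,-0.6,21.6,0,0,0],[0,-7.5,-0.6,21.6,0,0,0],[0,-7.5,-0.6,21.6,0,0,0],[0,-7.5,-0.6,21.6,0,0,0],[0,-7.5,-0.6,21.6,0,0,0]]]' 25
python3 -m creep '[[[0,0,0,-6,0,0,0],[0,0,0,-12,0,0,0],[0,0,0,-18,0,0,0],[0,0,0,-18,0,0,0]]]'
python3 - <<'E'
from h import *
print(get_state()["width"]);
a=G((-38,38,0));go(a[0],a[1],.21,-3.269)
E
```

```text
t: 20.1
eef_pos: [0.5812, -0.3164, 0.0297]
ee_rot: [-3.142, 0.0, 3.011]
force: [-0.1, 0.6, 1.9]
width: 0.017
gripper_force: 24.8
t: 20.6
eef_pos: [0.5838, -0.3175, 0.2158]
ee_rot: [-3.139, 0.01, 3.012]
force: [-1.3, -0.4, -1.6]
width: 0.0172
gripper_force: 24.8
0.017193273771957715
go [ 7.58 49.49  0.4 ] [-0.002  0.01  -0.002] rows>=8.0
```

```bash
python3 -m creep '[[[0,7.6,49.5,0.4,0,0,0],[0,7.6,49.5,0.4,0,0,0],[0,7.6,49.5,0.4,0,0,0],[0,7.6,49.5,0.4,0,0,0],[0,7.6,49.5,0.4,0,0,0],[0,7.6,49.5,0.4,0,0,0],[0,7.6,49.5,0.4,0,0,0],[0,7.6,49.5,0.4,0,0,0],[0,7.6,49.5,0.4,0,0,0],[0,7.6,49.5,0.4,0,0,0],[0,7.6,49.5,0.4,0,0,0],[0,7.6,49.5,0.4,0,0,0],[0,7.6,49.5,6,0,0,0],[0,7.6,49.5,11,0,0,0],[0,7.6,49.5,12.5,0,0,0],[0,7.6,49.5,12.5,0,0,0],[0,7.6,49.5,12.5,0,0,0]]]'
python3 - <<'E'
from h import *
a=G((-38,38,0));go(a[0],a[1],.0675,-3.269);print(get_state()["width"])
E
```

```text
t: 22.72
eef_pos: [0.5715, 0.1848, 0.0867]
ee_rot: [3.14, 0.003, 3.012]
force: [0.2, 0.6, -0.0]
width: 0.0173
gripper_force: 24.9
go [-0.13 -0.17  1.92] [ 0.002  0.003 -0.003] rows>=0.3
0.01725126648011291
```

```bash
python3 -m creep '[[[0,-0.13,-0.17,0,0,0,0],[0,-0.13,-0.17,0.6,0,0,0],[0,-0.13,-0.17,1.2,0,0,0],[0,-0.13,-0.17,1.5,0,0,0],[0,-0.13,-0.17,1.7,0,0,0],[0,-0.13,-0.17,1.87,0,0,0],[0,-0.13,-0.17,1.87,0,0,0],[0,-0.13,-0.17,1.87,0,0,0]]]'
```

```text
t: 23.72
eef_pos: [0.5714, 0.1824, 0.0675]
ee_rot: [-3.142, 0.001, 3.012]
force: [-5.0, -1.3, 12.2]
width: 0.0173
gripper_force: 25.0
```

```bash
python3 -m creep '[[[4,0,0,0,0,0,0],[4,0,0,0,0,0,0],[4,0,0,0,0,0,0],[4,0,0,-5,0,0,0],[4,0,0,-11,0,0,0],[4,0,0,-17,0,0,0],[4,6,0,-18,0,0,0],[4,6,0,-18,0,0,0],[4,6,0,-18,0,0,0]]]'
python3 - <<'E'
from h import *
s=get_state();print(s["eef_pos"])
im,p=snap("wrist","w7");a,b=snap("side","s7")
cv2.imwrite("pics/c7.png",np.hstack([im[60:360,120:520],cv2.resize(a[190:280,180:300],(400,300),interpolation=3)]))
for k in [(-50,140,110),(-125,0,92)]: print((proj(p,G(k))-[120,60]).round(1))
E
```

```text
t: 24.85
eef_pos: [0.5116, 0.1904, 0.2461]
ee_rot: [3.141, 0.0, 3.012]
force: [0.4, 0.2, -0.1]
width: 0.0401
gripper_force: 0.0
[0.51161374 0.19039593 0.24607704]
[272.  184.3]
[120.4 101. ]
```

View pics/c7.png

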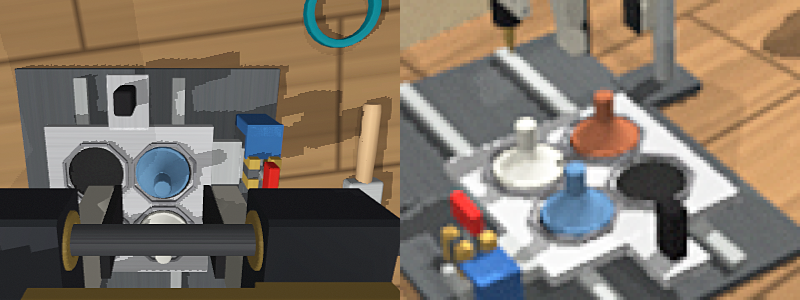

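Run:
```python
from h import *
a=G((-50,140,0));print(a);go(a[0],a[1],.16,-3.2675);go(a[0],a[1],.087,-3.2675)
```

```text
[0.57358974 0.28567349 0.        ]
go [-4.87 10.28  8.51] [-0.001 -0.001 -0.004] rows>=2.3
go [-4.88 10.28 15.81] [-0.001 -0.001 -0.004] rows>=3.1
```

```bash
python3 -m creep '[[[3,-4.9,10.3,4,0,0,0],[3,-4.9,10.3,8.5,0,0,0],[3,-4.9,10.3,8.5,0,0,0],[3,-4.9,10.3,8.5,0,0,0],[3,-4.9,10.3,11,0,0,0],[3,-4.9,10.3,13,0,0,0],[3,-4.9,10.3,15,0,0,0],[3,-4.9,10.3,15.8,0,0,0],[3,-4.9,10.3,15.8,0,0,0],[3,-4.9,10.3,15.8,0,0,0],[0,-4.9,10.3,15.8,0,0,0],[0,-4.9,10.3,15.8,0,0,0],[0,-4.9,10.3,15.8,0,0,0],[0,-4.9,10.3,15.8,0,0,0],[0,-4.9,10.3,15.8,0,0,0],[0,-4.9,10.3,15.8,0,0,0]]]' 40
python3 -c "
from h import *
s=get_state();print(s['eef_pos'],s['force'],s['width'],s['q'])"
```

```text
t: 26.95
eef_pos: [0.5737, 0.286, 0.0881]
ee_rot: [3.141, 0.0, 3.012]
force: [-1.1, -0.5, 3.2]
width: 0.0097
gripper_force: 40.0
[0.57374384 0.2860261  0.08809423] [-1.05952612 -0.47072611  3.16563759] 0.009736596113778202 [ 7.66373289e-01  4.17721326e-01 -2.37695434e-01  1.49820277e-04
 -9.15124810e-01 -2.46732950e+00]
```

```bash
python3 -m creep '[[[0,0,0,-0.8,0,0,0],[0,0,0,-1.6,0,0,0],[0,0,0,-2.2,0,0,0],[0,0,0,-2.5,0,0,0],[0,0,0,-2.5,0,0,0],[0,0,0,-2.5,0,0,0]]]'
```

```text
t: 27.7
eef_pos: [0.5735, 0.2859, 0.1125]
ee_rot: [-3.141, -0.0, 3.011]
force: [3.2, 0.9, -8.7]
width: 0.0094
gripper_force: 40.0
```

```bash
python3 -m creep '[[[0,0,0,0,0,0,-0.17],[0,0,0,0,0,0,-0.34],[0,0,0,0,0,0,-0.51],[0,0,0,0,0,0,-0.68],[0,0,0,0,0,0,-0.85],[0,0,0,0,0,0,-1.02],[0,0,0,0,0,0,-1.19],[0,0,0,0,0,0,-1.36],[0,0,0,0,0,0,-1.5],[0,0,0,0,0,0,-1.57],[0,0,0,0,0,0,-1.57],[0,0,0,0,0,0,-1.57]]]'
```

```text
t: 29.2
eef_pos: [0.5736, 0.2858, 0.1127]
ee_rot: [3.141, -0.0, -1.703]
force: [3.8, 0.1, -8.8]
width: 0.0099
gripper_force: 40.0
```

```bash
python3 -m creep '[[[0,0,0,0.3,0,0,0],[0,0,0,0.5,0,0,0],[0,0,0,0.7,0,0,0],[0,0,0,0.7,0,0,0],[0,0,0,0.7,0,0,0]]]'
```

```text
t: 29.82
eef_pos: [0.5737, 0.2859, 0.1061]
ee_rot: [-3.141, -0.0, -1.702]
force: [3.6, -2.0, -4.9]
width: 0.0094
gripper_force: 40.0
```

```bash
python3 -m creep '[[[3,0,0,0,0,0,0],[3,0,0,0,0,0,0],[3,0,0,0,0,0,0],[3,0,0,-5,0,0,0],[3,0,0,-9,0,0,0],[3,0,0,-9,0,0,0]]]'
python3 - <<'E'
from h import *
s=get_state();print(s["q"]);a=G((-125,0,0));print(a);go(a[0],a[1],.196,3.0157);go(a[0],a[1],.062,3.0157)
a,b=snap("side","s8");cv2.imwrite("pics/c8.png",cv2.resize(a[190:310,170:310],(700,600),interpolation=3))
E
```

```text
t: 30.58
eef_pos: [0.5753, 0.2873, 0.2002]
ee_rot: [-3.136, 0.005, -1.701]
force: [0.2, 0.2, 0.3]
width: 0.03
gripper_force: 0.0
[ 7.66521801e-01  3.19369257e-01 -1.07374763e-01  9.62297059e-04
 -1.13686332e+00 -8.97388282e-01]
[0.48159094 0.15620836 0.        ]
go [14.22  7.59  0.31] [-0.     0.008  1.566] rows>=8.4
go [14.29  7.66 13.71] [-0.     0.008  1.566] rows>=8.4
```

View pics/c8.png

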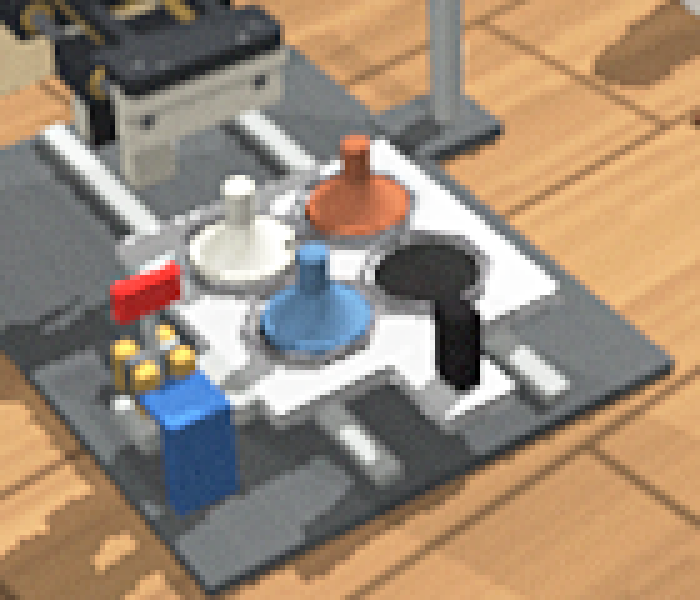

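```bash
python3 -m creep '[[[4,5,3,0,0,0,0.17],[4,10,5,0,0,0,0.34],[4,14.2,7.6,0.3,0,0,0.51],[4,14.2,7.6,0.3,0,0,0.68],[4,14.2,7.6,0.3,0,0,0.85],[4,14.2,7.6,0.3,0,0,1.02],[4,14.2,7.6,0.3,0,0,1.19],[4,14.2,7.6,0.3,0,0,1.36],[4,14.2,7.6,0.3,0,0,1.5],[4,14.2,7.6,0.3,0,0,1.566],[4,14.2,7.6,0.3,0,0,1.566],[4,14.2,7.6,0.3,0,0,1.566]]]'
python3 - <<'E'
from h import *
a=G((-125,0,0));go(a[0],a[1],.062,3.0157);im,p=snap("wrist","w9")
E
```

```text
t: 32.12
eef_pos: [0.4794, 0.155, 0.1923]
ee_rot: [-3.141, -0.001, 3.017]
force: [0.6, 0.7, 0.3]
width: 0.0398
gripper_force: 0.0
go [-0.21  0.16 13.03] [-0.001 -0.001  0.001] rows>=2.1
```

```bash
python3 -m creep '[[[4,-0.2,0.2,6,0,0,0],[4,-0.2,0.2,10,0,0,0],[4,-0.2,0.2,12,0,0,0],[4,-0.2,0.2,13,0,0,0],[4,-0.2,0.2,13,0,0,0],[4,-0.2,0.2,13,0,0,0],[0,-0.2,0.2,13,0,0,0],[0,-0.2,0.2,13,0,0,0],[0,-0.2,0.2,13,0,0,0],[0,-0.2,0.2,13,0,0,0],[0,-0.2,0.2,13,0,0,0],[0,-0.2,0.2,13,0,0,0]]]' 40
python3 - <<'E'
from h import *
s=get_state();print(s["eef_pos"],s["ee_rot"],s["force"]);np.save("knob.npy",s["eef_pos"])
R=Ro.from_euler("xyz",s["ee_rot"]);g=np.load("g.npy")
for n,d in dict(clay=(92,38),white=(92,-38),blue=(168,-38)).items():
    v=G(d+(0,))-G((0,0,0));print(n,R.inv().apply(v)*100)
E
```

```text
t: 33.67
eef_pos: [0.4822, 0.157, 0.0632]
ee_rot: [3.141, 0.001, 3.015]
force: [-0.5, -0.7, 6.2]
width: 0.0177
gripper_force: 40.0
[0.48224415 0.15695596 0.06318856] [3.14130517e+00 5.12094927e-04 3.01544127e+00] [-0.45900847 -0.67997239  6.22301063]
clay [-9.19942343e+00  3.80139117e+00  5.80382843e-03]
white [-9.20057394e+00 -3.79860843e+00  3.61951809e-03]
blue [-1.68005729e+01 -3.79745904e+00  7.51176991e-03]
```

```bash
python3 -m creep '[[[0,-1,0.4,0,0,0,0],[0,-2.5,1,0,0,0,0],[0,-4,1.7,0,0,0,0],[0,-5.5,2.3,0,0,0,0],[0,-7,2.9,0,0,0,0],[0,-8.2,3.4,0,0,0,0],[0,-9,3.7,0,0,0,0],[0,-9.2,3.8,0,0,0,0],[0,-9.2,3.8,0,0,0,0],[0,-9.2,3.8,0,0,0,0]]]'
python3 - <<'E'
from h import *
k=np.load("knob.npy");s=get_state();g=np.load("g.npy")
d=(s["eef_pos"]-k)[:2]*1000;c,n=np.cos(g[2]),np.sin(g[2]);print("gauge shift",c*d[0]+n*d[1],-n*d[0]+c*d[1],s["force"],s["width"])
a,p=snap("side","s10");t,q=snap("top","t10");w,r=snap("wrist","w10")
P=proj(p,G((130,0,100)));F=proj(p,G((130,0,92)));print("side pointer",P,"fin",F)
print("top",proj(q,G((130,0,92))),"wrist",proj(r,G((130,0,100))))
x,y=int(P[0]),int(P[1])
A=cv2.resize(a[y-24:y+26,x-22:x+28],(400,400),interpolation=3)
x,y=map(int,proj(q,G((130,0,92))))
B=cv2.resize(t[y-25:y+25,x-25:x+25],(400,400),interpolation=3)
cv2.imwrite("pics/c10.png",np.hstack([A,B]));print(int(P[0])-22,int(P[1])-24,x-25,y-25)
E
```

```text
t: 34.92
eef_pos: [0.5785, 0.1832, 0.0632]
ee_rot: [3.141, 0.001, 3.016]
force: [1.3, 0.3, 4.9]
width: 0.018
gripper_force: 40.0
gauge shift 92.21812831468463 38.127587718107776 [1.3049211  0.32119262 4.91568365] 0.017957819433135305
side pointer [212.43149984 206.11676058] fin [212.63701128 208.37277245]
top [224.92647509 142.86718013] wrist [208.21702016 564.66516858]
190 182 199 117
```

View pics/c10.png

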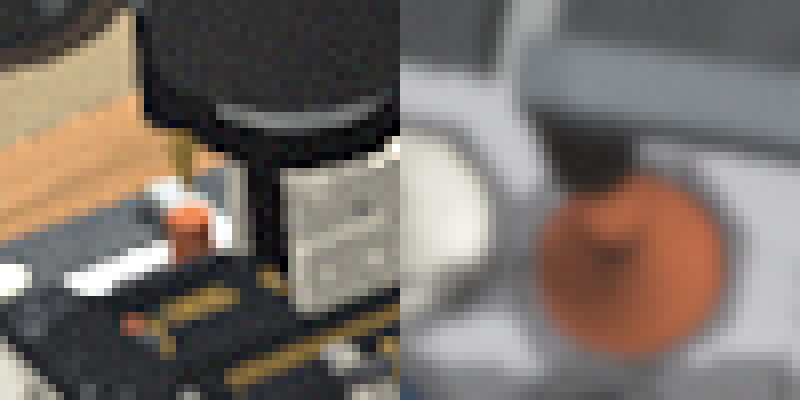

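Run:
```python
from h import *
a=cv2.imread("pics/s10.png");q=load("t10");p=load("s10")
h=cv2.cvtColor(a,cv2.COLOR_BGR2HSV)
for v in range(196,214): print(v,[tuple(int(z) for z in h[v,u]) for u in range(208,221)])
t=cv2.imread("pics/t10.png");ht=cv2.cvtColor(t,cv2.COLOR_BGR2HSV)
m=cv2.inRange(ht[117:172,205:255],(3,110,60),(14,255,255));c,_=cv2.findContours(m,0,1);c=max(c,key=len)
hull=cv2.convexHull(c);print("top clay bbox",np.array(cv2.boundingRect(c))+[205,117,0,0],cv2.minEnclosingCircle(c))
for z in(42,49): print(z,proj(q,G((130,0,z))),[proj(q,G((130+a,b,z))).round(1).tolist() for a,b in((-30,0),(0,30),(0,-30))])
```

```text
196 [(14, 58, 48), (113, 82, 25), (114, 53, 24), (110, 44, 35), (107, 51, 35), (10, 27, 28), (150, 29, 26), (15, 14, 36), (158, 49, 21), (90, 12, 85), (75, 5, 112), (80, 7, 113), (75, 4, 118)]
197 [(14, 114, 143), (14, 80, 54), (128, 33, 31), (121, 185, 29), (111, 166, 20), (150, 64, 16), (103, 128, 28), (156, 39, 33), (90, 21, 24), (30, 146, 7), (53, 28, 36), (90, 9, 59), (60, 9, 87)]
198 [(16, 119, 199), (14, 122, 170), (15, 120, 155), (19, 139, 125), (20, 155, 105), (19, 140, 82), (173, 30, 34), (105, 64, 24), (98, 41, 25), (165, 57, 27), (175, 49, 31), (120, 53, 29), (84, 106, 12)]
199 [(15, 125, 208), (15, 120, 212), (16, 126, 203), (19, 140, 171), (20, 150, 148), (19, 148, 126), (19, 124, 78), (23, 31, 33), (110, 61, 25), (93, 94, 27), (132, 43, 30), (158, 36, 28), (135, 21, 24)]
200 [(16, 121, 202), (15, 123, 206), (15, 127, 186), (19, 135, 161), (21, 151, 130), (21, 147, 127), (18, 131, 156), (14, 126, 138), (17, 78, 46), (120, 255, 13), (113, 82, 25), (38, 68, 15), (60, 16, 31)]
201 [(15, 124, 198), (15, 124, 206), (15, 120, 202), (18, 140, 162), (22, 145, 127), (22, 153, 11
[... 2042 characters left out ...]
, (9, 48, 202), (0, 0, 255), (90, 1, 249), (23, 31, 166), (28, 26, 126)]
212 [(105, 7, 139), (98, 5, 204), (13, 14, 212), (7, 79, 168), (10, 171, 131), (9, 153, 130), (8, 142, 122), (11, 180, 105), (9, 75, 163), (5, 13, 246), (50, 3, 224), (21, 27, 161), (21, 28, 147)]
213 [(150, 1, 242), (0, 0, 255), (0, 0, 255), (7, 52, 190), (9, 186, 133), (9, 146, 126), (8, 121, 116), (8, 113, 99), (3, 48, 102), (8, 8, 131), (70, 6, 123), (30, 21, 121), (23, 17, 121)]
top clay bbox [217 139  22  22] ((22.5, 32.772727966308594), 11.157316207885742)
42 [227.52270462 150.09454735] [[225.3, 161.2], [215.9, 148.3], [239.1, 151.9]]
49 [227.17383695 149.12337174] [[224.9, 160.3], [215.5, 147.3], [238.9, 150.9]]
```

```bash
python3 -m creep '[[[0,0,0,0,0,0,0],[0,0,0,0,0,0,0],[0,0,0,0,0,0,0],[0,0,0,0,0,0,0],[0,0,0,0,0,0,0],[0,0,0,0,0,0,0],[0,0,0,0,0,0,0],[0,0,0,0,0,0,0],[0,0,0,0,0,0,0],[0,0,0,0,0,0,0],[0,0,0,0,0,0,0],[0,0,0,0,0,0,0],[0,0,0,0,0,0,0],[0,0,0,0,0,0,0],[0,0,0,0,0,0,0],[0,0,0,0,0,0,0],[0,0,0,0,0,0,0],[0,0,0,0,0,0,0],[0,0,0,0,0,0,0],[0,0,0,0,0,0,0]]]'
python3 -m creep '[[[0,0,-1,0,0,0,0],[0,0,-2.5,0,0,0,0],[0,0,-4,0,0,0,0],[0,0,-5.5,0,0,0,0],[0,0,-6.8,0,0,0,0],[0,0,-7.4,0,0,0,0],[0,0,-7.6,0,0,0,0],[0,0,-7.6,0,0,0,0],[0,0,-7.6,0,0,0,0]]]'
cat >> h.py <<'E'
def sh():
    k=np.load("knob.npy");s=get_state();g=np.load("g.npy")
    d=(s["eef_pos"]-k)[:2]*1000;c,n=np.cos(g[2]),np.sin(g[2]);print("gauge shift",round(c*d[0]+n*d[1],2),round(-n*d[0]+c*d[1],2),s["force"].round(1),s["width"],s["t"])
E
python3 - <<'E'
from h import *
sh()
snap("side","s11");t,q=snap("top","t11")
h=cv2.cvtColor(t,cv2.COLOR_BGR2HSV)
G3=cv2.cvtColor(t,cv2.COLOR_BGR2GRAY)
for v in range(136,168): print(v,G3[v,210:244].tolist())
for z in(42,49): print(z,proj(q,G((130,0,z))),[proj(q,G((130+a,b,z))).round(1).tolist() for a,b in((-30,0),(0,30),(0,-30))])
s=cv2.imread("pics/s11.png");
for v in range(198,216): print(v,cv2.cvtColor(s,6)[v,206:222].tolist())
E
```

```text
t: 37.58
eef_pos: [0.5783, 0.1832, 0.0632]
ee_rot: [3.141, 0.001, 3.016]
force: [0.8, 0.4, 5.9]
width: 0.0177
gripper_force: 40.0
t: 38.7
eef_pos: [0.5684, 0.1072, 0.0632]
ee_rot: [-3.142, 0.0, 3.015]
force: [-0.8, -1.4, 7.2]
width: 0.0177
gripper_force: 40.0
gauge shift 91.69 -38.56 [-0.8 -1.4  7.2] 0.017705161132841638 38.7
136 [74, 88, 98, 107, 107, 89, 75, 73, 83, 95, 99, 98, 87, 68, 46, 35, 35, 52, 88, 121, 137, 142, 145, 142, 139, 139, 148, 157, 158, 155, 147, 138, 128, 119]
137 [72, 82, 88, 94, 92, 80, 72, 72, 81, 92, 99, 100, 94, 79, 55, 39, 36, 61, 99, 130, 137, 135, 135, 133, 131, 138, 156, 176, 186, 187, 183, 177, 171, 165]
138 [70, 73, 76, 78, 77, 72, 70, 72, 77, 87, 96, 100, 97, 86, 63, 46, 56, 91, 135, 164, 167, 159, 153, 145, 134, 129, 143, 169, 188, 197, 197, 197, 195, 193]
139 [69, 69, 70, 70, 69, 69, 69, 71, 74, 82, 95, 99, 100, 90, 72, 69, 96, 134, 172, 196, 200, 198, 193, 184, 163, 138, 132, 152, 176, 191, 199, 202, 202, 202]
140 [68, 69, 68, 70, 69, 68, 69, 71, 71, 82, 93, 101, 100, 95, 87, 105, 148, 179, 199, 209, 214, 217, 218, 213, 194, 165, 141, 144, 159, 180
[... 5216 characters left out ...]
, 126, 211, 255, 255, 255, 255, 255, 202, 120, 126, 125, 125, 118]
208 [110, 79, 62, 87, 211, 255, 255, 255, 255, 255, 255, 192, 137, 108, 106, 92]
209 [109, 84, 66, 57, 169, 254, 255, 255, 255, 254, 243, 201, 118, 78, 68, 66]
210 [121, 111, 94, 71, 109, 182, 211, 215, 186, 135, 120, 97, 62, 70, 77, 81]
211 [115, 120, 116, 76, 109, 167, 176, 163, 157, 115, 59, 66, 71, 84, 90, 82]
212 [106, 97, 134, 202, 220, 197, 179, 167, 161, 125, 66, 59, 65, 66, 83, 76]
213 [203, 232, 240, 255, 255, 210, 180, 171, 160, 130, 71, 39, 57, 80, 93, 82]
214 [255, 255, 255, 250, 225, 182, 171, 165, 156, 149, 106, 41, 41, 70, 80, 65]
215 [255, 243, 223, 207, 186, 182, 178, 162, 154, 168, 164, 103, 39, 34, 46, 44]
```

```bash
python3 -m creep '[[[0,0,0,0,0,0,0],[0,0,0,0,0,0,0],[0,0,0,0,0,0,0],[0,0,0,0,0,0,0],[0,0,0,0,0,0,0],[0,0,0,0,0,0,0],[0,0,0,0,0,0,0],[0,0,0,0,0,0,0],[0,0,0,0,0,0,0],[0,0,0,0,0,0,0],[0,0,0,0,0,0,0],[0,0,0,0,0,0,0],[0,0,0,0,0,0,0],[0,0,0,0,0,0,0],[0,0,0,0,0,0,0],[0,0,0,0,0,0,0],[0,0,0,0,0,0,0],[0,0,0,0,0,0,0],[0,0,0,0,0,0,0],[0,0,0,0,0,0,0]]]'
python3 -m creep '[[[0,-1,0,0,0,0,0],[0,-2.5,0,0,0,0,0],[0,-4,0.1,0,0,0,0],[0,-5.5,0.1,0,0,0,0],[0,-6.8,0.1,0,0,0,0],[0,-7.5,0.1,0,0,0,0],[0,-7.7,0.1,0,0,0,0],[0,-7.7,0.1,0,0,0,0],[0,-7.7,0.1,0,0,0,0]]]'
python3 - <<'E'
from h import *
sh()
snap("side","s12");t,q=snap("top","t12");s=cv2.imread("pics/s12.png")
for n,im,o in(("side",s,(190,190,240,230)),("top",t,(200,125,255,175))):
    m=cv2.inRange(cv2.cvtColor(im,40)[o[1]:o[3],o[0]:o[2]],(100,90,40),(118,255,255))
    print(n,o[:2]);print("\n".join(str(o[1]+i)+" "+"".join("#" if z else "." for z in r) for i,r in enumerate(m) if r.any()))
print(proj(q,G((130,0,92))),proj(q,G((130,0,46))),proj(load("s12"),G((130,0,92))),proj(load("s12"),G((130,0,100))))
E
```

```text
t: 41.3
eef_pos: [0.5684, 0.1072, 0.0632]
ee_rot: [-3.142, 0.0, 3.015]
force: [-0.8, -0.9, 6.9]
width: 0.0177
gripper_force: 40.0
t: 42.42
eef_pos: [0.6452, 0.0986, 0.0632]
ee_rot: [3.141, 0.001, 3.015]
force: [1.2, -0.5, 5.8]
width: 0.0178
gripper_force: 40.0
gauge shift 169.01 -37.44 [ 1.2 -0.5  5.8] 0.017821366589912502 42.425
side (190, 190)
196 .................................#................
199 .............................#....................
216 ...................#...........#..................
217 .................#####.........##.................
218 ................#######........###................
219 ................########.......###................
220 ...............##########......###................
221 ..............############.....###................
222 ..............#############...###.................
223 ...............##################.................
224 ...............################...................
225 .................###########......................
top (200, 125)

[224.92647509 142.86718013] [227.32390894 149.54114121] [212.63701128 208.37277245] [212.43149984 206.11676058]
```

Run:
```python
from h import *
p=load("s12");th=np.linspace(0,6.283,200)
for z in(42,49):
    e=np.array([proj(p,G((130+30*np.cos(a),30*np.sin(a),z))) for a in th]);print(z,e.min(0),e.max(0))
s=cv2.imread("pics/s12.png")
for v in range(202,217): print(v,[tuple(int(x) for x in z) for z in s[v,207:220]])
```

```text
42 [203.94185    216.64422842] [223.79331023 227.84799516]
49 [203.74053733 214.76911262] [223.64908404 225.93444652]
202 [(51, 51, 49), (49, 45, 45), (54, 51, 47), (58, 54, 52), (50, 51, 50), (53, 51, 49), (48, 46, 42), (55, 52, 49), (50, 48, 45), (52, 53, 44), (52, 50, 52), (60, 71, 77), (83, 108, 119)]
203 [(52, 50, 49), (58, 56, 52), (57, 52, 51), (48, 48, 45), (56, 55, 53), (60, 56, 52), (57, 49, 47), (50, 43, 48), (55, 48, 48), (57, 51, 51), (49, 47, 44), (61, 54, 47), (62, 62, 60)]
204 [(49, 45, 45), (52, 49, 47), (56, 51, 50), (52, 49, 52), (54, 54, 50), (55, 52, 51), (54, 47, 48), (53, 49, 46), (53, 53, 46), (57, 55, 51), (54, 51, 48), (53, 48, 48), (53, 46, 45)]
205 [(36, 30, 25), (54, 50, 50), (56, 52, 50), (52, 49, 47), (57, 54, 52), (53, 45, 43), (49, 49, 47), (54, 51, 48), (56, 47, 49), (56, 52, 50), (54, 50, 50), (48, 45, 41), (54, 53, 48)]
206 [(58, 60, 58), (42, 37, 32), (50, 44, 41), (52, 50, 50), (59, 58, 56), (72, 71, 69), (62, 61, 57), (55, 49, 44), (53, 48, 50), (52, 48, 47), (51, 50, 48), (53, 49, 48), (57, 51, 48)]
207 [(120, 125, 131), (56, 53, 55), (40, 35, 
[... 1355 characters left out ...]
161), (166, 177, 179)]
214 [(152, 154, 154), (151, 155, 158), (150, 161, 166), (164, 181, 188), (168, 184, 191), (171, 185, 190), (176, 188, 193), (175, 190, 197), (165, 178, 183), (145, 158, 164), (141, 153, 156), (143, 156, 159), (126, 141, 141)]
215 [(132, 132, 136), (148, 139, 137), (154, 142, 133), (162, 163, 164), (164, 181, 185), (168, 184, 193), (167, 182, 187), (175, 188, 193), (155, 171, 174), (146, 160, 163), (146, 156, 161), (141, 156, 157), (134, 148, 151)]
216 [(133, 128, 128), (190, 156, 127), (190, 148, 106), (162, 139, 116), (164, 162, 154), (168, 180, 183), (169, 184, 194), (172, 188, 192), (145, 157, 159), (140, 149, 154), (165, 178, 183), (144, 158, 161), (137, 151, 157)]
```

```bash
python3 -m creep '[[[0,0,0,0,0,0,0],[0,0,0,0,0,0,0],[0,0,0,0,0,0,0],[0,0,0,0,0,0,0],[0,0,0,0,0,0,0],[0,0,0,0,0,0,0],[0,0,0,0,0,0,0],[0,0,0,0,0,0,0],[0,0,0,0,0,0,0],[0,0,0,0,0,0,0],[0,0,0,0,0,0,0],[0,0,0,0,0,0,0],[0,0,0,0,0,0,0],[0,0,0,0,0,0,0],[0,0,0,0,0,0,0],[0,0,0,0,0,0,0],[0,0,0,0,0,0,0],[0,0,0,0,0,0,0],[0,0,0,0,0,0,0],[0,0,0,0,0,0,0]]]'
python3 - <<'E'
from h import *
k=np.load("knob.npy");sh();go(*k,3.0154)
E
```

```text
t: 45.02
eef_pos: [0.6452, 0.0986, 0.0632]
ee_rot: [3.141, 0.001, 3.015]
force: [0.8, -0.4, 5.0]
width: 0.0173
gripper_force: 40.0
gauge shift 168.95 -37.44 [ 0.8 -0.4  5. ] 0.017335614012074237 45.025
go [ 1.69e+01  3.74e+00 -1.00e-02] [0.    0.001 0.   ] rows>=2.8
```

```bash
python3 -m creep '[[[0,1,0.25,0,0,0,0],[0,2.5,0.6,0,0,0,0],[0,4.2,1,0,0,0,0],[0,6,1.4,0,0,0,0],[0,8,1.9,0,0,0,0],[0,10,2.4,0,0,0,0],[0,12,2.8,0,0,0,0],[0,14,3.3,0,0,0,0],[0,15.5,3.6,0,0,0,0],[0,16.4,3.7,0,0,0,0],[0,16.8,3.72,0,0,0,0],[0,16.95,3.72,0,0,0,0],[0,16.95,3.72,0,0,0,0],[0,16.95,3.72,0,0,0,0]]]'
python3 -c "
from h import *
sh()"
```

```text
t: 46.78
eef_pos: [0.4812, 0.157, 0.0632]
ee_rot: [3.141, 0.0, 3.016]
force: [-0.9, -0.4, 7.5]
width: 0.0181
gripper_force: 40.0
gauge shift -1.01 -0.12 [-0.9 -0.4  7.5] 0.018092252430733362 46.775
```

```bash
python3 -m creep '[[[0,0.1,0,0,0,0,0],[0,0.2,0,0,0,0,0],[0,0.2,0,0,0,0,0]]]'
```

```text
t: 47.15
eef_pos: [0.4806, 0.1576, 0.0632]
ee_rot: [3.14, 0.002, 3.016]
force: [6.3, -1.5, 0.8]
width: 0.0178
gripper_force: 40.0
```

```bash
python3 -m creep '[[[0,-0.05,-0.03,0,0,0,0],[0,-0.05,-0.03,0,0,0,0],[4,-0.05,-0.03,0,0,0,0],[4,-0.05,-0.03,0,0,0,0],[4,-0.05,-0.03,0,0,0,0],[4,-0.05,-0.03,-5,0,0,0],[4,-0.05,-0.03,-11,0,0,0],[4,-0.05,-0.03,-14,0,0,0],[4,-0.05,-0.03,-14,0,0,0]]]'
python3 - <<'E'
from h import *
go(.5736,.2859,.196,-1.702+2*np.pi*0);go(.5736,.2859,.106,-1.702)
E
```

```text
t: 48.28
eef_pos: [0.4809, 0.1577, 0.2054]
ee_rot: [3.138, 0.003, 3.016]
force: [-0.6, -0.7, -0.3]
width: 0.04
gripper_force: 0.0
go [-7.59 13.88  1.01] [-0.     0.005 -1.566] rows>=8.4
go [-7.56 13.85 10.01] [-0.     0.005 -1.566] rows>=8.4
```

```bash
python3 -m creep '[[[3,-2.5,4.6,0,0,0,-0.17],[3,-5,9.2,0.5,0,0,-0.34],[3,-7.6,13.9,1,0,0,-0.51],[3,-7.6,13.9,1,0,0,-0.68],[3,-7.6,13.9,1,0,0,-0.85],[3,-7.6,13.9,1,0,0,-1.02],[3,-7.6,13.9,1,0,0,-1.19],[3,-7.6,13.9,1,0,0,-1.36],[3,-7.6,13.9,1,0,0,-1.5],[3,-7.6,13.9,1,0,0,-1.566],[3,-7.6,13.9,1,0,0,-1.566],[3,-7.6,13.9,1,0,0,-1.566]]]'
python3 -c "
from h import *
go(.5736,.2859,.106,-1.702)"
```

```text
t: 49.78
eef_pos: [0.5725, 0.2851, 0.192]
ee_rot: [3.141, -0.001, -1.703]
force: [-0.3, -0.6, 0.7]
width: 0.0302
gripper_force: 0.0
go [-0.1  -0.11  8.6 ] [ 0.001 -0.001 -0.001] rows>=1.4
```

```bash
python3 -m creep '[[[3,-0.1,-0.1,4,0,0,0],[3,-0.1,-0.1,6.5,0,0,0],[3,-0.1,-0.1,8,0,0,0],[3,-0.1,-0.1,8.6,0,0,0],[3,-0.1,-0.1,8.6,0,0,0],[0,-0.1,-0.1,8.6,0,0,0],[0,-0.1,-0.1,8.6,0,0,0],[0,-0.1,-0.1,8.6,0,0,0],[0,-0.1,-0.1,8.6,0,0,0],[0,-0.1,-0.1,8.6,0,0,0],[0,-0.1,-0.1,8.2,0,0,0],[0,-0.1,-0.1,7.95,0,0,0],[0,-0.1,-0.1,7.95,0,0,0],[0,-0.1,-0.1,7.95,0,0,0]]]' 40
```

```text
t: 51.52
eef_pos: [0.5739, 0.2862, 0.1128]
ee_rot: [3.141, -0.0, -1.702]
force: [2.7, 2.0, -8.6]
width: 0.0095
gripper_force: 40.0
```

Lifted (8.6 N). Turn back.

```bash
python3 -m creep '[[[0,0,0,0,0,0,0.17],[0,0,0,0,0,0,0.34],[0,0,0,0,0,0,0.51],[0,0,0,0,0,0,0.68],[0,0,0,0,0,0,0.85],[0,0,0,0,0,0,1.02],[0,0,0,0,0,0,1.19],[0,0,0,0,0,0,1.36],[0,0,0,0,0,0,1.5],[0,0,0,0,0,0,1.566],[0,0,0,0,0,0,1.566],[0,0,0,0,0,0,1.566]]]'
python3 -m creep '[[[0,0,0,0.6,0,0,0],[0,0,0,1.2,0,0,0],[0,0,0,1.8,0,0,0],[0,0,0,2.3,0,0,0],[0,0,0,2.3,0,0,0],[0,0,0,2.3,0,0,0]]]'
```

```text
t: 53.02
eef_pos: [0.5741, 0.2859, 0.1133]
ee_rot: [-3.141, 0.0, 3.017]
force: [4.6, -0.1, -8.2]
width: 0.0099
gripper_force: 40.0
t: 53.78
eef_pos: [0.5741, 0.2861, 0.0905]
ee_rot: [-3.141, 0.0, 3.015]
force: [4.1, -1.8, -5.6]
width: 0.0096
gripper_force: 40.0
```

```bash
python3 -m creep '[[[0,0,0,0.2,0,0,0],[0,0,0,0.2,0,0,0],[3,0,0,0.2,0,0,0],[3,0,0,0.2,0,0,0],[3,0,0,0.2,0,0,0],[3,0,0,-5,0,0,0],[3,0,0,-11,0,0,0],[3,12,0,-12,0,0,0],[3,16,-10,-12,0,0,0],[3,16,-18,-12,0,0,0],[3,16,-18,-12,0,0,0],[3,16,-18,-12,0,0,0],[3,16,-18,-12,0,0,0]]]'
python3 - <<'E'
from h import *
import time
snap("side","s20");snap("top","t20")
def cen(f,lo,hi,b):
    h=cv2.cvtColor(cv2.imread("pics/"+f+".png"),40)[b[1]:b[3],b[0]:b[2]];m=cv2.inRange(h,lo,hi);M=cv2.moments(m,True);return (round(M["m10"]/max(M["m00"],1)+b[0],2),round(M["m01"]/max(M["m00"],1)+b[1],2),M["m00"])
for f in("side0","s7","s8","s20"): print(f,"red",cen(f,(0,180,120),(3,255,255),(180,230,225,290)),"blue",cen(f,(100,90,60),(118,255,255),(215,225,250,265)),"clay",cen(f,(5,120,60),(13,255,255),(225,205,260,245)))
for f in("top0","t20"): print(f,"red",cen(f,(0,180,120),(3,255,255),(140,190,165,235)))
for f,b in(("s7",0),("s20",0)): 
    im=cv2.imread("pics/"+f+".png");print(f,cv2.cvtColor(im,6)[235:262:2,255:290:2].tolist() if 0 else "")
E
```

```text
t: 55.4
eef_pos: [0.3924, 0.1272, 0.211]
ee_rot: [3.14, 0.001, 3.015]
force: [0.9, 1.0, -0.1]
width: 0.0298
gripper_force: 0.0
side0 red (199.42, 253.23, 65.0) blue (215.0, 225.0, 0.0) clay (242.0, 207.0, 2.0)
s7 red (199.38, 253.35, 68.0) blue (232.48, 251.54, 279.0) clay (240.87, 228.77, 232.0)
s8 red (198.71, 248.31, 93.0) blue (232.48, 251.57, 280.0) clay (240.83, 228.82, 234.0)
s20 red (199.38, 253.27, 64.0) blue (232.99, 251.65, 283.0) clay (241.36, 228.98, 233.0)
top0 red (150.07, 204.03, 75.0)
t20 red (150.07, 203.89, 73.0)
s7 
s20
```

```bash
python3 -c "
from station import *
print(job_done())"
```

```text
the job is handed in; nothing more can be done
None
```

I handed the job in at about 55 s: all three lids sit in carrier seats, each was read under the pointer for over 2 s (clay, white, blue), and the carrier is home with the pin's red bar at its original pixel position in both camera views. Centring was within about 1 mm for clay and white in the camera checks; blue was partly hidden by the gripper and may be up to 2 mm off.

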